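# Slide the lens and the right battery case home into the kit tray

### The job

Put the camera gear away in the tray by sliding it along the shelf without ever lifting it: the black lens, upright, fully home in the round-ended green nest, and the one of the two frosted battery cases that fits the square orange nest fully home in that, its long sides along the nest's walls. Leave the tripod, the other battery case, the brush and the rear cap where they are.

Things in the scene. Friction and masses are not known exactly. Their poses are not given: they have to be found in the camera images.
- tray: Grey back rail joining the tray's two nests, fixed: 250 mm along its y, 14 mm thick, 30 mm high, centred 71 mm along +x of its origin. Origin on the shelf, midway between the two seat centres; +x is the direction in which parts slide in, y runs across the mouths. One nest sits 62 mm to either side along y, pointing the same way; which is on which side varies.
- square_nest: Orange U-shaped nest, blue floor, fixed, open to its -x; walls 22 mm high, 8 mm thick, no step: parts slide in towards +x. Inside 89 mm wide. Origin, on the shelf: centre of the seated case. Flat back wall 52 mm beyond it (+x). Parallel walls start 40 mm before it; flared lips before them widen the mouth to 107 mm at x = -55 (outer corners 60 mm off the middle).
- round_nest: Green nest with round closed end, blue floor, fixed, open to its -x; walls 22 mm high, 8 mm thick, no step: the lens slides in towards +x. Inside 77 mm wide. Origin, on the shelf: centre of the seated lens. Back wall 36 mm beyond it (+x). Parallel walls start 22 mm before it; flared lips before them widen the mouth to 95 mm at x = -37 (outer corners 54 mm off the middle).
- case: The frosted battery case that fits: 104 mm along its x, 84 mm along its y, 32 mm high, 0.18 to 0.35 kg, loose, lying flat. Origin at the centre of its underside. Either end may go in first. Must stay on the shelf.
- lens: Short black lens standing upright: plain cylinder 72 mm across, 56 mm high, 0.3 to 0.6 kg, loose. Origin at the centre of its underside. Must stay on the shelf.
- big_case: Look-alike frosted battery case, too large for the nest: 124 mm along its x, 102 mm along its y, 32 mm high, loose. Origin at the centre of its underside. To be left alone.
- tripod: Tabletop tripod, loose, 164 mm high: three legs whose feet reach 52 mm from its axis, a hub, a head 44 mm across at the top and a small red locking knob at 110 mm height reaching 34 mm from the axis along its x. Origin on the shelf on its axis. To be left alone.
- brush: Steel cleaning brush handle lying flat, 125 mm along its x (from -63 to +62), 14 mm wide, 12 mm high, loose. Origin on its underside. To be left alone.
- cap: Black plastic rear cap, a disc 62 mm across and 14 mm high, loose. Origin at the centre of its underside. To be left alone.
Things that resemble listed ones, but are neither listed nor needed, are in the scene too. What is shaped like the case but brown or red is not meant.

How it is judged:
At the end, for the whole second after the job is handed in: Case (104 x 84 mm) flat in the orange nest, lens upright in the green nest, at rest on the shelf, each centre within 8 mm of its seat centre; case within 0.07 rad of the nest's direction; tripod, larger case, brush and cap each within 20 mm of their start (horizontal distance between case and square_nest below 0.008 m and angle between the x axis of case and the x axis of square_nest, either way round below 0.07 rad and height (world z) of each of case, lens below 0.003 m and angle between each of case, lens's own z axis and vertical below 0.05 rad and linear speed of each of case, lens below 0.01 m/s and horizontal distance between lens and round_nest below 0.008 m and distance of each of tripod, big_case, brush, cap from where it was at the start of the episode below 0.02 m); the robot touches nothing.
It fails at once if the battery case or the lens is lifted more than 12 mm off the shelf (height (world z) of any of case, lens above 0.012 m).
It fails at once if the lens is tipped by more than 0.35 rad (angle between lens's own z axis and vertical above 0.35 rad).
It fails at once if the tripod, the larger case, the brush or the cap is moved more than 20 mm (distance of any of tripod, big_case, brush, cap from where it was at the start of the episode above 0.02 m).
It fails at once if the tripod is tipped by more than 0.3 rad (angle between tripod's own z axis and vertical above 0.3 rad).
It also fails if it takes over 67 s, if anything falls off the work surface, if the arm or the gripper's body presses on something with over 40 N, if the wrist force passes 120 N, or if a joint passes its speed limit or range.

### The arm

A 7-joint arm with a two-finger parallel gripper is mounted at the origin on the work surface. World frame = base frame: x ahead of the robot, y to its left, z up, the work surface at z = 0. Lengths are in m, angles in rad, forces in N, time in s.
With the tool pointing down it reaches from about 0.425 to 0.925 m from the base axis. Payload 6.8 kg.
Tool frame: the origin (TCP) lies at the very end of the fingers, on their centre line; the grasp point (between the pads) lies 19 mm behind it; z points along the fingers, y is the line along which they close (so a half turn about z gives the same grasp; the last joint's range is limited). The gripper opens to 85 mm and grips with 20 to 120 N. Pads are 22 mm wide; open, the fingers measure 114 mm over their backs; the gripper's body (76 mm by 85 mm) begins 54 mm behind the grasp point. The pads swing forward as they close: fully open they stand 13 mm farther back than shut.
Start: joints at [1.037, 0.477, 0.022, 1.555, -0.011, 1.109, -0.083], TCP at [0.279, -0.615, 0.231] pointing down, gripper open.
Joint ranges: [-2.96, 2.96], [-0.34, 2.1], [-1.41, 1.46], [0.24, 2.44], [-1.37, 4.51], [0.17, 1.92], [-2.96, 2.96]. Speed limits (rad/s): [2.39, 2.39, 3.14, 3.14, 3.14, 3.14, 3.14].

### API

Orientations are given as a rotation vector (axis times angle).
In Python, from bench import telemetry, cams, job_done gives the robot as it stands.
- The arm moves only by the tool step_arm, never from a script. Its argument "motion" is one flat list of numbers, 7 for each row, row after row: the closure, from -1 (fully open) to 1 (shut), then the shift along the tool's x, y, z in m, then the turn, a rotation vector about the tool's x, y, z in degrees. A call has 1 to 8 rows; each row shifts and turns the commanded pose from where the row before left it, along the tool's axes as they then stand; what a row does not reach is not made up. A row lasts 1/8 s, in which the tool goes at most 62.5 mm and 10.7 degrees, less where a joint would pass 70% of its speed; a pose out of reach is approached as far as the arm can. A call is refused whole if a number of a shift passes 0.0625 or a number of a turn 10.7, either way. A call with a gripper value outside its range is refused whole. The fingers move at their own pace and stop on an object; "squeeze" is the grip in N (left out, the last holds). Time passes only in rows, so rows that do not move let the fingers close. It gives the time, the measured TCP pose, the force, the opening and the grip force at its end, in the units of the state.
- telemetry.observe(): the state, without advancing time (a new reading comes with each control period).
- cams.grab_frame(name): name is "side" or "top" or "wrist"; returns a dict with "color" (420x560x3 uint8, red, green, blue), "vfov" (degrees; the focal length in pixels is half the picture's height over the tangent of half this angle, whatever the lens; pixels are square), "cx", "cy" (the principal point, pixels), "k1" (the pictures are not rectified: a ray, as slopes to the right and down, at radius r is drawn at 1 + k1 r^2 times it, then the intrinsics apply), "xyz" and "rotation" of the camera in the world. Camera axes: x right, y down, z forward; pixel columns grow to the right and rows downward; lengths in m; the calibration is good to about 2 mm. A picture is of the moment at which its call begins. There is no depth.
- job_done(): hands the job in; it is judged then, once.
The state is a dict: "time": time; "joints": joint angles; "qd": joint speeds; "tau": joint torques, N m; "tcp_pos": TCP position; "orientation": TCP orientation; "force": force on the tool from outside, world axes, zero at the start; "moment": the same for the moment, N m; "gripper_width": finger opening in m; "gripper_force": force on a finger pad.
Only numpy, scipy, OpenCV 4.12 (cv2) and the standard library are available. Lean on these libraries where they do the work, as an engineer would, in place of code of your own. Each camera call takes 0.05 s, during which the arm holds its last target. There are 200 camera calls.

## Working session

There is one attempt and no reset: what is moved stays moved. The work goes in short steps, Python scripts to look and compute and a tool call to move; the robot and the scene stay as the last step left them, time stands still between calls to the robot, and variables do not carry over. Pictures are saved under pics/ and viewed, at most 10 in all, crops included, and the job is handed in when it is done.

Besides the shell and the picture viewer there is one more tool, called after ">>>" as name(argument=value, ...) on one line, values as JSON. step_arm: Moves the arm, as the interface text tells. Its arguments: {"type":"object","properties":{"motion":{"type":"array","items":{"type":"number"}},"squeeze":{"type":"number"}},"required":["motion"]}

```bash
mkdir -p pics; ls; cat > h.py <<'E'
import numpy as np, cv2
from bench import telemetry, cams
from scipy.spatial.transform import Rotation as R
import json
def grab(n,f):
    d=cams.grab_frame(n); cv2.imwrite(f'pics/{f}.png',d['color'][:,:,::-1])
    json.dump({k:np.asarray(v).tolist() for k,v in d.items() if k!='color'},open(f'pics/{f}.json','w')); return d
def world(f,u,v,z=0.):
    d=json.load(open(f'pics/{f}.json')); fl=210/np.tan(np.radians(d['vfov'])/2)
    K=np.array([[fl,0,d['cx']],[0,fl,d['cy']],[0,0,1]])
    p=cv2.undistortPointsIter(np.array([[[u,v]]],float),K,np.array([d['k1'],0,0,0,0.]),None,None,(3,100,1e-10))[0,0]
    r=np.array(d['rotation']); r=r if r.shape==(3,3) else R.from_rotvec(r).as_matrix()
    w=r@np.array([*p,1]); c=np.array(d['xyz']); return (c+w*(z-c[2])/w[2])[:3]
E
python3 - <<'E'
from h import *
for n in('top','side'):
    d=grab(n,n+'0'); print({k:v for k,v in d.items() if k!='color'})
s=telemetry.observe(); print(s)
a=cv2.imread('pics/top0.png'); cv2.imwrite('pics/top0b.png',cv2.resize(a,(800,600),interpolation=cv2.INTER_CUBIC))
E
```

```text
pics
{'vfov': 56.80294021222948, 'cx': 272.62114177806995, 'cy': 217.28055320467251, 'k1': 0.020635552664671594, 'xyz': array([ 0.45030678, -0.08255488,  0.88583777]), 'rotation': array([-2.12961742,  2.17692028, -0.11567968])}
{'vfov': 49.20823418457688, 'cx': 276.89259204287225, 'cy': 215.5148270833937, 'k1': -0.1387756420913286, 'xyz': array([0.20983205, 0.44134019, 0.8054605 ]), 'rotation': array([-0.66889617,  2.71827476, -0.9662252 ])}
{'time': 0.1, 'joints': array([ 1.03690891,  0.47773962,  0.0223489 ,  1.5563408 , -0.01149092,
        1.1092988 , -0.08310763]), 'qd': array([-1.37689246e-05, -2.75172524e-03, -3.57028465e-05, -2.03251696e-03,
        8.54143855e-04,  2.35979665e-04,  1.10120124e-03]), 'tau': array([ 4.20832963e-03, -5.97762823e+01,  1.61373273e+00, -2.81954974e+01,
        1.28473953e-02,  5.09319798e-03,  8.82300014e-06]), 'tcp_pos': array([ 0.27856631, -0.61425681,  0.23041316]), 'orientation': array([-3.06911117e+00, -6.63465878e-01,  7.51138493e-04]), 'force': array([-0.32081116, -0.04163068, -0.17884028]), 'moment': array([ 0.00727343, -0.01930754, -0.05964235]), 'gripper_force': 0.0, 'gripper_width': 0.08544235825646299}
```

View pics/top0b.png

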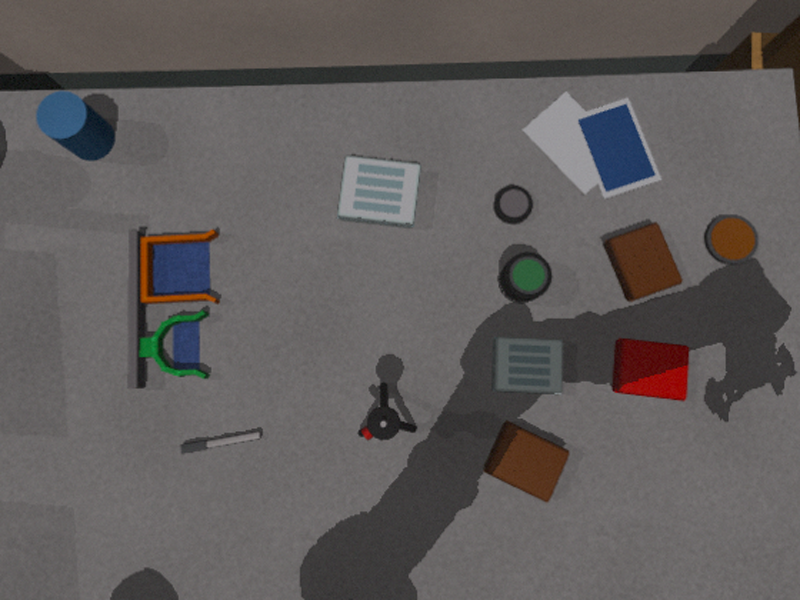

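View pics/side0.png

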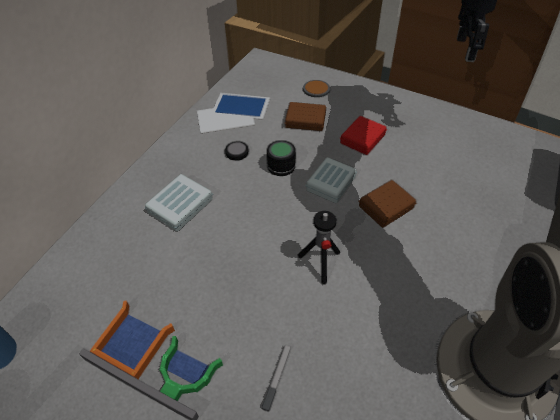

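The top view (800x600 copy) shows the tray at left, opening to the right. The orange nest is around (180,268) and the green one around (175,345). The lens is at (526,275), the cap at (513,204), the large case at (380,190), the small case at (529,365), the tripod at (384,424) and the brush at (222,440).

```bash
python3 - <<'E'
from h import *
P={'small':([(496,338),(563,340),(561,393),(494,390)],.032),'big':([(346,155),(420,163),(412,226),(339,217)],.032),
'lens':([(528,253),(551,275),(528,297),(505,275)],.056),'cap':([(513,186),(532,204),(513,222),(495,204)],.014),
'orange_innerback':([(152,243),(152,296)],.022),'orange_wallin_start':([(205,240),(208,295)],.022),'orange_lipends':([(217,229),(219,302)],.022),
'rail':([(142,228),(143,387)],.03),'green_lipends':([(207,309),(209,376)],.022),'green_back_in':([(158,346)],.022),
'tripodtop':([(384,424)],.16),'brush':([(182,447),(262,433)],.012),'brown2':([(510,422),(568,460),(547,500),(486,466)],.03),'red':([(615,338),(688,347),(686,399),(613,392)],.03)}
for k,(l,z) in P.items():
    w=np.array([world('top0',u*.7,v*.7,z)[:2] for u,v in l]); print(k,w.round(3).tolist(),'mean',w.mean(0).round(3))
    if len(l)==4: print('  sides',np.linalg.norm(w-np.roll(w,-1,0),axis=1).round(3))
s=cv2.imread('pics/top0.png')
cv2.imwrite('pics/c1.png',cv2.resize(s[145:285,85:190],(600,800)[::1],interpolation=cv2.INTER_CUBIC)[:600] if 0 else cv2.resize(s[150:275,85:190],None,fx=4.8,fy=4.8,interpolation=cv2.INTER_CUBIC))
cv2.imwrite('pics/c2.png',cv2.resize(s[165:285,335:495],None,fx=5,fy=5,interpolation=cv2.INTER_CUBIC))
E
```

```text
small [[0.507, -0.235], [0.502, -0.337], [0.422, -0.329], [0.428, -0.229]] mean [ 0.465 -0.283]
  sides [0.102 0.08  0.101 0.079]
big [[0.806, -0.008], [0.79, -0.126], [0.687, -0.111], [0.704, 0.004]] mean [ 0.747 -0.06 ]
  sides [0.119 0.104 0.116 0.103]
lens [[0.634, -0.285], [0.599, -0.318], [0.566, -0.282], [0.601, -0.249]] mean [ 0.6   -0.283]
  sides [0.048 0.049 0.048 0.049]
cap [[0.754, -0.277], [0.723, -0.306], [0.694, -0.274], [0.725, -0.246]] mean [ 0.724 -0.276]
  sides [0.042 0.043 0.041 0.042]
orange_innerback [[0.672, 0.304], [0.586, 0.301]] mean [0.629 0.303]
orange_wallin_start [[0.675, 0.219], [0.586, 0.213]] mean [0.63  0.216]
orange_lipends [[0.692, 0.201], [0.574, 0.196]] mean [0.633 0.198]
rail [[0.694, 0.317], [0.444, 0.307]] mean [0.569 0.312]
green_lipends [[0.563, 0.214], [0.459, 0.209]] mean [0.511 0.212]
green_back_in [[0.507, 0.29]] mean [0.507 0.29 ]
tripodtop [[0.391, -0.064]] mean [ 0.391 -0.064]
brush [[0.351, 0.252], [0.369, 0.129]] mean [0.36 0.19]
brown2 [[0.38, -0.251], [0.323, -0.334], [0.266, -0.3], [0.316, -0.212]] mean [ 0.321 -0.274]
  sides [0.101 0.067 0.101 0.075]
red [[0.503, -0.417], [0.487, -0.525], [0.409, -0.516], [0.422, -0.408]] mean [ 0.455 -0.467]
  sides [0.11  0.079 0.108 0.082]
```

View pics/c1.png

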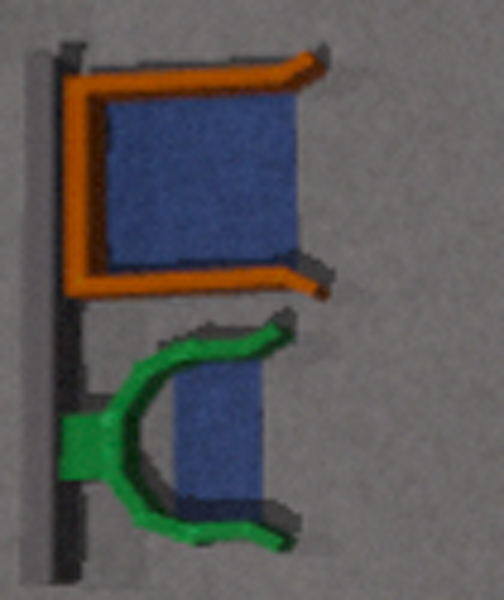

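View pics/c2.png

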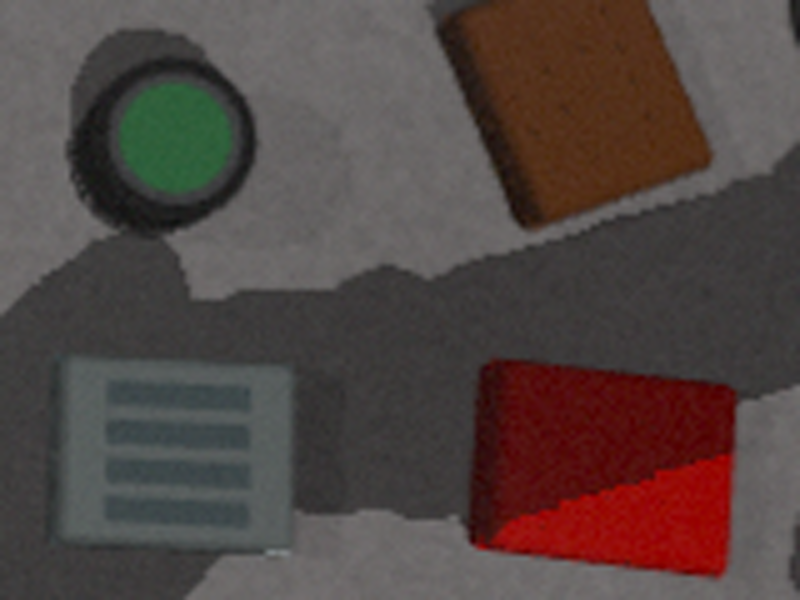

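```bash
cat >> h.py <<'E'
def state():
    s=telemetry.observe(); M=R.from_rotvec(s['orientation']).as_matrix()
    yaw=np.degrees(np.arctan2(M[1,0],M[0,0])); print('t',round(s['time'],2),'tcp',s['tcp_pos'].round(4),'yaw',yaw.round(2),'zax',M[:,2].round(4),'w',round(s['gripper_width'],4),'F',s['force'].round(1)); return s,M
def to(x,y,z,yaw):
    s,M=state(); d=M.T@(np.array([x,y,z])-s['tcp_pos']); c=np.degrees(np.arctan2(M[1,0],M[0,0]))
    print('now shift tool',d.round(4),'turn z',round(c-yaw,1))
    a=np.radians(yaw); e=np.array([x,y,z])-s['tcp_pos']; print('after turn shift',(np.cos(a)*e[0]+np.sin(a)*e[1]).round(4),(np.sin(a)*e[0]-np.cos(a)*e[1]).round(4),(-e[2]).round(4))
E
python3 - <<'E'
from h import *
c1=lambda u,v,z:world('top0',85+u/4.8-.4,150+v/4.8-.4,z)[:2]
c2=lambda u,v,z:world('top0',335+u/5-.4,165+v/5-.4,z)[:2]
for n,p in {'railTop outer L':(24,50,.03),'railTopR':(52,55,.03),'railBotR':(52,582,.03),'railBotL':(22,582,.03),
 'o back in up':(90,97,.022),'o back in lo':(90,275,.022),'o back floor up':(107,100,0),'o back floor lo':(107,270,0),'o up wall kink in':(281,87,.022),'o lo wall kink in':(285,268,.022),'o up out corner back':(64,78,.022),'o lo out back':(68,297,.022),'floor R up':(297,92,0),'floor R lo':(297,255,0),
 'g floorR up':(262,362,0),'g floorR lo':(262,500,0),'g kink up':(235,362,.022),'g kink lo':(245,523,.022),'g in back':(123,445,.022),'o lip up':(305,48,.022),'o lip lo':(322,298,.022),'g lip up':(275,325,.022),'g lip lo':(288,550,.022)}.items(): print(n,c1(*p).round(4))
w=np.array([c2(*p,.032) for p in [(68,360),(295,367),(290,552),(62,542)]]);print('case',w.round(4),w.mean(0))
print('lens',c2(176,138,.056))
to(.6,-.283,.12,92.3)
E
```

```text
railTop outer L [0.6938 0.3389]
railTopR [0.6911 0.3257]
railBotR [0.4446 0.3174]
railBotL [0.4449 0.331 ]
o back in up [0.6725 0.3108]
o back in lo [0.587  0.3083]
o back floor up [0.6765 0.3125]
o back floor lo [0.5927 0.3101]
o up wall kink in [0.6753 0.2203]
o lo wall kink in [0.5882 0.2169]
o up out corner back [0.682  0.3234]
o lo out back [0.5768 0.3183]
floor R up [0.6783 0.2202]
floor R lo [0.598  0.2188]
g floorR up [0.5465 0.2347]
g floorR lo [0.4807 0.2333]
g kink up [0.5444 0.2394]
g kink lo [0.4695 0.2331]
g in back [0.5068 0.2905]
o lip up [0.694  0.2092]
o lip lo [0.5736 0.1993]
g lip up [0.5614 0.221 ]
g lip lo [0.4567 0.213 ]
case [[ 0.5071 -0.2375]
 [ 0.5019 -0.3362]
 [ 0.422  -0.3293]
 [ 0.4282 -0.2314]] [ 0.46476416 -0.28358461]
lens [ 0.60035156 -0.28382848]
t 0.1 tcp [ 0.2786 -0.6143  0.2304] yaw 24.4 zax [-8.0e-04  1.5e-03 -1.0e+00] w 0.0854 F [-0.3 -0.  -0.2]
now shift tool [ 0.4296 -0.1687  0.1106] turn z -67.9
after turn shift 0.3181 0.3345 0.1104
```

>>> step_arm(motion=[-1,0,0,0,0,0,-10,-1,0,0,0,0,0,-10,-1,0,0,0,0,0,-10,-1,0,0,0,0,0,-10,-1,0,0,0,0,0,-10,-1,0,0,0,0,0,-10,-1,0,0,0,0,0,-7.5,-1,0,0,0,0,0,0], squeeze=25)

```text
time: 1.1
tcp_pos: [0.2785, -0.6145, 0.2308]
orientation: [-2.185, -2.256, -0.001]
force: [0.3, -0.3, 1.0]
gripper_width: 0.0855
gripper_force: 0.0
```

>>> step_arm(motion=[-1,0.037,0.039,0.01,0,0,0,-1,0.037,0.039,0.01,0,0,0,-1,0.037,0.039,0.01,0,0,0,-1,0.037,0.039,0.01,0,0,0,-1,0.037,0.039,0.01,0,0,0,-1,0.037,0.039,0.01,0,0,0,-1,0.037,0.039,0.01,0,0,0,-1,0.02,0.03,0.01,0,0,0])

```text
time: 2.1
tcp_pos: [0.5743, -0.3227, 0.151]
orientation: [-2.184, -2.257, -0.002]
force: [0.5, -0.8, 0.2]
gripper_width: 0.0854
gripper_force: 0.0
```

```bash
python3 - <<'E'
from h import *
to(.6,-.284,.12,91.9)
d=grab('wrist','w1'); print({k:v for k,v in d.items() if k!='color'})
E
```

```text
t 2.1 tcp [ 0.5743 -0.3227  0.151 ] yaw 91.89 zax [ 3.e-04  1.e-03 -1.e+00] w 0.0854 F [ 0.5 -0.8  0.2]
now shift tool [0.0378 0.027  0.031 ] turn z -0.0
after turn shift 0.0378 0.027 0.031
{'vfov': 65.96094207225326, 'cx': 286.36477939510405, 'cy': 214.1957879051832, 'k1': -0.07338921524605121, 'xyz': array([ 0.57219985, -0.25658848,  0.29175233]), 'rotation': array([2.88069625, 0.04833361, 0.00536778])}
```

View pics/w1.png

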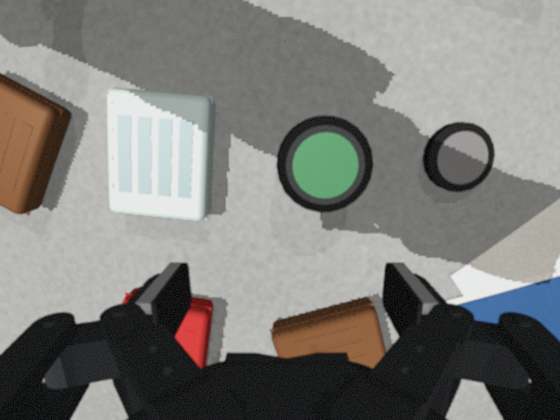

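The wrist view shows the lens centred near (325,164) between the fingers, the case with corners (108,90), (214,95), (207,220), (108,214), and the cap at (459,157).

```bash
python3 - <<'E'
from h import *
l=world('w1',325.5,164,.056); print('lens',l)
for p in [(108,90),(214,95),(207,220),(108,214)]: print(world('w1',*p,.032)[:2].round(4))
to(l[0],l[1],.022,91.9)
E
```

```text
lens [ 0.60127946 -0.28075694  0.056     ]
[ 0.4321 -0.2304]
[ 0.5158 -0.2332]
[ 0.508  -0.3331]
[ 0.4227 -0.3307]
t 2.15 tcp [ 0.5778 -0.3182  0.1497] yaw 92.18 zax [ 0.002   0.0043 -1.    ] w 0.0854 F [3.4 3.  0. ]
now shift tool [0.036  0.0246 0.1279] turn z 0.3
after turn shift 0.0366 0.0247 0.1277
```

>>> step_arm(motion=[-1,0.018,0.014,0.03,0,0,0,-1,0.018,0.014,0.03,0,0,0,-1,0,0,0,0,0,0,-1,0,0,0,0,0,0])

```text
time: 2.65
tcp_pos: [0.599, -0.2904, 0.0922]
orientation: [2.186, 2.255, -0.001]
force: [1.0, 1.2, 1.2]
gripper_width: 0.0854
gripper_force: 0.0
```

```bash
python3 - <<'E'
from h import *
to(.601,-.2825,.022,91.9)
E
```

```text
t 2.65 tcp [ 0.599  -0.2904  0.0922] yaw 91.77 zax [ 3.0e-04 -1.2e-03 -1.0e+00] w 0.0854 F [1.  1.2 1.2]
now shift tool [0.008  0.0022 0.0702] turn z -0.1
after turn shift 0.0079 0.0023 0.0702
```

>>> step_arm(motion=[-1,0.008,0.002,0.02,0,0,0,-1,0,0,0.025,0,0,0,-1,0,0,0.025,0,0,0,-1,0,0,0,0,0,0,-0.5,0,0,0,0,0,0,-0.5,0,0,0,0,0,0,-0.5,0,0,0,0,0,0,-0.5,0,0,0,0,0,0], squeeze=25)

```text
time: 3.65
tcp_pos: [0.6014, -0.2812, 0.0221]
orientation: [2.184, 2.257, 0.0]
force: [-0.5, 0.5, 2.2]
gripper_width: 0.0716
gripper_force: 30.9
```

```bash
python3 - <<'E'
from h import *
to(.509,.195,.022,91.9)
E
```

```text
t 3.65 tcp [ 0.6014 -0.2812  0.0221] yaw 91.88 zax [ 1.e-03 -6.e-04 -1.e+00] w 0.0716 F [-0.5  0.5  2.2]
now shift tool [ 4.79e-01 -7.67e-02 -2.00e-04] turn z -0.0
after turn shift 0.479 -0.0765 0.0001
```

>>> step_arm(motion=[-0.5,0.02,-0.006,0,0,0,0,-0.5,0.03,-0.01,0,0,0,0,-0.5,0.03,-0.01,0,0,0,0,-0.5,0.03,-0.01,0,0,0,0,-0.5,0.03,-0.01,0,0,0,0,-0.5,0.03,-0.01,0,0,0,0,-0.5,0.03,-0.01,0,0,0,0,-0.5,0.03,-0.01,0,0,0,0])

```text
time: 4.65
tcp_pos: [0.5178, -0.0531, 0.0221]
orientation: [2.183, 2.256, 0.002]
force: [1.0, -2.9, 2.6]
gripper_width: 0.0711
gripper_force: 31.2
```

>>> step_arm(motion=[-0.5,0.03,0,0,0,0,0,-0.5,0.03,0,0,0,0,0,-0.5,0.03,0,0,0,0,0,-0.5,0.03,0,0,0,0,0,-0.5,0.03,0,0,0,0,0,-0.5,0.03,0,0,0,0,0,-0.5,0.02,0,0,0,0,0,-0.5,0.01,0,0,0,0,0])

```text
time: 5.65
tcp_pos: [0.5105, 0.1562, 0.022]
orientation: [2.183, 2.257, -0.001]
force: [0.2, -7.9, 9.5]
gripper_width: 0.0713
gripper_force: 31.7
```

>>> step_arm(motion=[-0.5,0,0,0,0,0,0,-0.5,0,0,0,0,0,0])

```text
time: 5.9
tcp_pos: [0.5105, 0.1576, 0.0221]
orientation: [2.183, 2.259, 0.003]
force: [-0.6, -0.5, 5.7]
gripper_width: 0.0712
gripper_force: 31.3
```

```bash
python3 - <<'E'
from h import *
to(.5075,.255,.022,91.9)
grab('wrist','w2')
E
```

```text
t 5.9 tcp [0.5105 0.1576 0.0221] yaw 91.96 zax [ 0.0012  0.0011 -1.    ] w 0.0712 F [-0.6 -0.5  5.7]
now shift tool [0.0975 0.0003 0.0002] turn z 0.1
after turn shift 0.0975 0.0002 0.0001
```

View pics/w2.png

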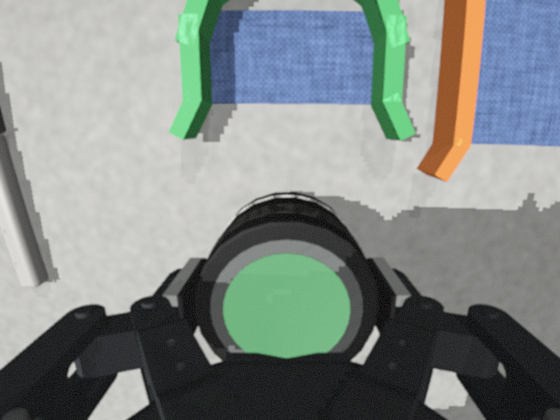

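```bash
python3 - <<'E'
from h import *
for n,p in {'floor L':(212,103,0),'floor R':(372,104,0),'lip out L':(171,135,.022),'lip out R':(415,136,.022),'lip in L':(188,139,.022),'lip in R':(402,139,.022),'kinkL':(183,96,.022),'kinkR':(406,97,.022),'lens top':(287,307,.056)}.items():
    w=world('w2',*p); print(n,w.round(4))
E
```

```text
floor L [0.4719 0.2345 0.    ]
floor R [0.5492 0.2368 0.    ]
lip out L [0.4589 0.2195 0.022 ]
lip out R [0.5636 0.2228 0.022 ]
lip in L [0.4662 0.218  0.022 ]
lip in R [0.558  0.2212 0.022 ]
kinkL [0.4646 0.2356 0.022 ]
kinkR [0.5578 0.2386 0.022 ]
lens top [0.5107 0.1594 0.056 ]
```

>>> step_arm(motion=[-0.5,0.01,0.0025,0,0,0,0,-0.5,0.013,0,0,0,0,0,-0.5,0.013,0,0,0,0,0,-0.5,0.013,0,0,0,0,0,-0.5,0.013,0,0,0,0,0,-0.5,0,0,0,0,0,0])

```text
time: 6.7
tcp_pos: [0.5111, 0.2196, 0.022]
orientation: [2.183, 2.259, 0.003]
force: [0.7, -0.1, 5.9]
gripper_width: 0.0714
gripper_force: 31.4
```

>>> step_arm(motion=[-0.5,0.01,0,0,0,0,0,-0.5,0.01,0,0,0,0,0,-0.5,0.008,0,0,0,0,0,-0.5,0.006,0,0,0,0,0,-0.5,0,0,0,0,0,0])

```text
time: 7.32
tcp_pos: [0.5103, 0.2512, 0.022]
orientation: [2.184, 2.256, -0.001]
force: [0.7, -5.9, 8.0]
gripper_width: 0.0716
gripper_force: 31.7
```

```bash
python3 - <<'E'
from h import *
to(.5106,.257,.022,91.9)
grab('wrist','w3')
E
```

```text
t 7.33 tcp [0.5103 0.2512 0.022 ] yaw 91.84 zax [ 0.001  -0.0015 -1.    ] w 0.0716 F [ 0.7 -5.9  8. ]
now shift tool [0.0058 0.0005 0.    ] turn z -0.1
after turn shift 0.0058 0.0005 0.0
```

View pics/w3.png

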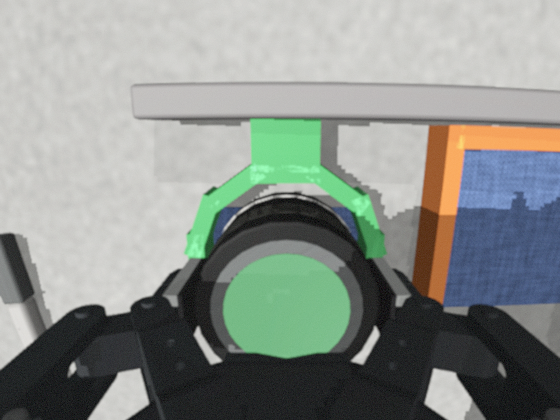

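The lens is inside the walls and centred, with a few mm left to the back.

>>> step_arm(motion=[-0.5,0.003,0,0,0,0,0,-0.5,0.002,0,0,0,0,0,-0.5,0.001,0,0,0,0,0,-0.5,0,0,0,0,0,0])

```text
time: 7.88
tcp_pos: [0.5103, 0.2556, 0.0221]
orientation: [2.185, 2.254, -0.003]
force: [-0.1, -8.9, 10.3]
gripper_width: 0.0713
gripper_force: 31.9
```

>>> step_arm(motion=[-0.5,0.002,0,0,0,0,0,-0.5,0.001,0,0,0,0,0,-0.5,0,0,0,0,0,0])

```text
time: 8.25
tcp_pos: [0.5102, 0.2585, 0.022]
orientation: [2.185, 2.254, -0.003]
force: [0.4, -8.1, 11.0]
gripper_width: 0.0713
gripper_force: 32.0
```

>>> step_arm(motion=[-0.5,0.0015,0,0,0,0,0,-0.5,0.0015,0,0,0,0,0,-0.5,0,0,0,0,0,0])

```text
time: 8.62
tcp_pos: [0.5101, 0.2587, 0.0221]
orientation: [2.185, 2.251, -0.009]
force: [-0.6, -15.7, 16.9]
gripper_width: 0.0714
gripper_force: 32.4
```

>>> step_arm(motion=[-1,0,0,0,0,0,0,-1,0,0,0,0,0,0,-1,0,0,0,0,0,0,-1,0,0,-0.03,0,0,0,-1,0,0,-0.05,0,0,0,-1,0,0,-0.05,0,0,0,-1,0,0,-0.05,0,0,0,-1,0,0,0,0,0,0])

```text
time: 9.62
tcp_pos: [0.5114, 0.2665, 0.2056]
orientation: [2.182, 2.257, 0.013]
force: [0.0, 0.2, -0.4]
gripper_width: 0.0852
gripper_force: 0.0
```

>>> step_arm(motion=[0,-0.0615,0,0,0,0,0,0,-0.0615,0,0,0,0,0,0,-0.0615,0,0,0,0,0,0,-0.0615,0,0,0,0,0,0,-0.0615,0,0,0,0,0,0,-0.0615,0,0,0,0,0,0,-0.0615,0,0,0,0,0,0,-0.0615,0,0,0,0,0])

```text
time: 10.62
tcp_pos: [0.5251, -0.2287, 0.2001]
orientation: [-2.183, -2.258, 0.001]
force: [0.6, 0.9, -0.5]
gripper_width: 0.0429
gripper_force: 0.0
```

>>> step_arm(motion=[0,0,0,0,0,0,10.6,0,0,0,0,0,0,10.6,0,0,0,0,0,0,10.6,0,0,0,0,0,0,10.6,0,0,0,0,0,0,10.6,0,0,0,0,0,0,10.6,0,0,0,0,0,0,10.6,0,0,0,0,0,0,10.6])

```text
time: 11.62
tcp_pos: [0.5251, -0.2268, 0.1999]
orientation: [-3.136, -0.186, 0.003]
force: [-0.1, -0.6, 0.9]
gripper_width: 0.0426
gripper_force: 0.0
```

>>> step_arm(motion=[0,0,0,0,0,0,10.6,0,0,0,0,0,0,0,0,0,0,0,0,0,0])

```text
time: 12.0
tcp_pos: [0.5254, -0.227, 0.2007]
orientation: [-3.14, 0.09, 0.002]
force: [-0.3, -0.3, 0.4]
gripper_width: 0.0431
gripper_force: 0.0
```

```bash
python3 - <<'E'
from h import *
to(.400,-.283,.012,-4)
grab('top','top1')
a=cv2.imread('pics/top1.png'); 
b=np.hstack([cv2.resize(a[140:290,80:180],None,fx=4,fy=4,interpolation=cv2.INTER_CUBIC),cv2.resize(a[210:310,320:420],None,fx=4,fy=4,interpolation=cv2.INTER_CUBIC)[:,:].copy() if 0 else cv2.resize(a[190:340,310:410],None,fx=4,fy=4,interpolation=cv2.INTER_CUBIC)]); cv2.imwrite('pics/t1c.png',b)
E
```

```text
t 12.0 tcp [ 0.5254 -0.227   0.2007] yaw -3.28 zax [-1.e-03  2.e-04 -1.e+00] w 0.0431 F [-0.3 -0.3  0.4]
now shift tool [-0.1219  0.0631  0.1888] turn z 0.7
after turn shift -0.1212 0.0646 0.1887
```

View pics/t1c.png

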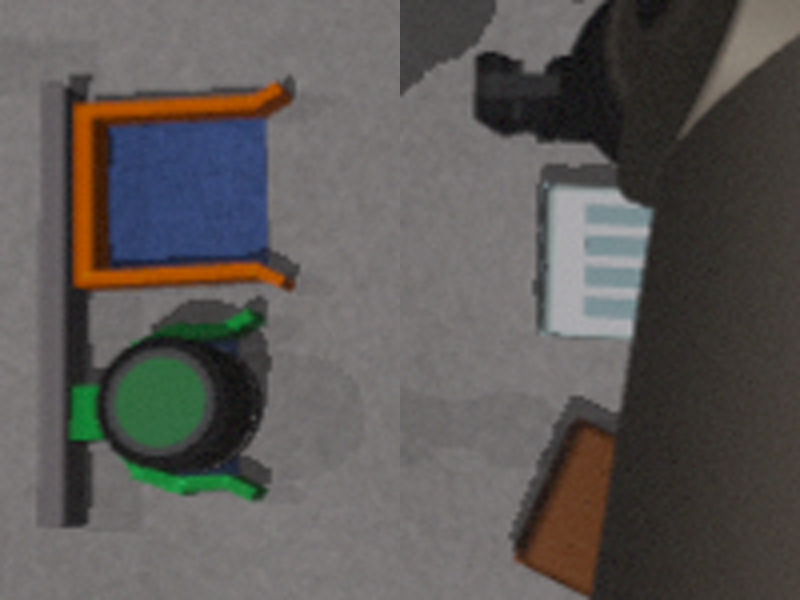

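The lens sits home in the green nest. Next I move in behind the case's near long side.

>>> step_arm(motion=[0,0,0,0,0,0,0.7,0,-0.04,0.02,0.03,0,0,0,0,-0.04,0.02,0.03,0,0,0,0,-0.04,0.025,0.03,0,0,0,0,0,0,0.05,0,0,0,0,0,0,0.04,0,0,0,0,0,0,0.009,0,0,0,0,0,0,0,0,0,0])

```text
time: 13.05
tcp_pos: [0.4014, -0.2836, 0.0126]
orientation: [-3.139, 0.115, 0.0]
force: [-0.6, 0.1, -0.3]
gripper_width: 0.0426
gripper_force: 0.0
```

```bash
python3 - <<'E'
from h import *
to(.400,-.283,.012,-4)
E
```

```text
t 13.05 tcp [ 0.4014 -0.2836  0.0126] yaw -4.19 zax [-1.e-04  1.e-04 -1.e+00] w 0.0426 F [-0.6  0.1 -0.3]
now shift tool [-0.0015 -0.0005  0.0006] turn z -0.2
after turn shift -0.0015 -0.0005 0.0006
```

>>> step_arm(motion=[0,0.006,0,0,0,0,0,0,0.008,0,0,0,0,0,0,0.014,0,0,0,0,0.5,0,0.016,0,0,0,0,0.5,0,0.016,0,0,0,0,0.7,0,0.016,0,0,0,0,0.7,0,0.016,0,0,0,0,0.7,0,0.016,0,0,0,0,0.7])

```text
time: 14.05
tcp_pos: [0.5098, -0.2938, 0.0122]
orientation: [-3.134, 0.22, 0.0]
force: [-1.6, 0.3, 0.2]
gripper_width: 0.0422
gripper_force: 0.6
```

>>> step_arm(motion=[0,0.012,0,0,0,0,0.2,0,0.006,0,0,0,0,0,0,0,0,0,0,0,0,0,-0.03,0,0,0,0,0,0,-0.02,0,-0.06,0,0,0,0,-0.03,0.06,-0.01,0,0,-10,0,0,0,0,0,0,-10,0,0,0,0,0,0,-10])

```text
time: 15.05
tcp_pos: [0.4411, -0.3409, 0.0814]
orientation: [3.083, 0.599, 0.001]
force: [-0.6, -0.1, -0.3]
gripper_width: 0.0428
gripper_force: 0.0
```

```bash
python3 - <<'E'
from h import *
state(); grab('wrist','w4')
a=cv2.imread('pics/w4.png'); g=grab('side','s4')
cv2.imwrite('pics/ws4.png',cv2.resize(np.hstack([a,cv2.imread('pics/s4.png')]),None,fx=.71,fy=.71) )
E
```

```text
t 15.05 tcp [ 0.4411 -0.3409  0.0814] yaw 21.99 zax [ 8.e-04 -8.e-04 -1.e+00] w 0.0428 F [-0.6 -0.1 -0.3]
```

View pics/ws4.png

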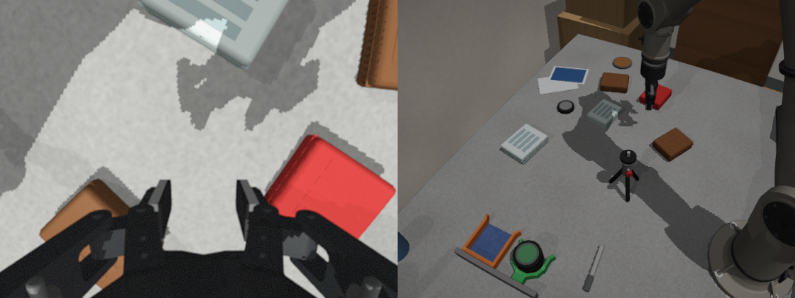

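The wrist half shows the case's near corner around (240,57), with its end edge running up to the right. The side half shows the case turned only slightly, the big case and tripod undisturbed, and the lens in its nest.

```bash
cat >> h.py <<'E'
def case(f,guess,rad=.11,thr=7):
    a=cv2.GaussianBlur(cv2.imread(f'pics/{f}.png'),(3,3),0).astype(int)
    m=((a[:,:,0]-a[:,:,2]>thr)&(a[:,:,1]-a[:,:,2]>thr-2)&(abs(a[:,:,0]-a[:,:,1])<25)).astype(np.uint8)
    m=cv2.morphologyEx(m,cv2.MORPH_CLOSE,np.ones((9,9))); m=cv2.morphologyEx(m,cv2.MORPH_OPEN,np.ones((5,5)))
    cs,_=cv2.findContours(m,cv2.RETR_EXTERNAL,cv2.CHAIN_APPROX_NONE)
    for c in sorted(cs,key=cv2.contourArea)[-6:]:
        w=np.array([world(f,*p[0],.032)[:2] for p in c]); 
        if np.linalg.norm(w.mean(0)-guess)<rad:
            (cx,cy),(s1,s2),an=cv2.minAreaRect((w*1000).astype(np.float32))
            print(f,'c',round(cx),round(cy),'size',round(s1),round(s2),'ang',round(an,1),'px',cv2.boundingRect(c))
E
python3 - <<'E'
from h import *
case('top0',(.465,-.283)); case('w1',(.465,-.283)); case('top0',(.747,-.06))
case('w4',(.58,-.29),.2); case('s4',(.58,-.29)); 
grab('top','top4'); case('top4',(.58,-.29))
for p in [(155,8),(218,11+40),(242,60),(295,3)]: print(world('w4',p[0]/.71,p[1]/.71,.032)[:2].round(3))
E
```

```text
top0 c 465 -283 size 61 64 ang 87.3 px (356, 241, 29, 30)
w1 c 466 -281 size 63 61 ang 86.0 px (117, 115, 76, 83)
top0 c 743 -59 size 115 92 ang 78.9 px (238, 115, 55, 41)
w4 c 545 -246 size 3 3 ang 19.8 px (194, 0, 6, 7)
w4 c 564 -298 size 58 30 ang 81.9 px (239, 0, 118, 57)
s4 c 572 -297 size 63 78 ang 82.9 px (277, 146, 31, 21)
top4 c 576 -298 size 64 73 ang 82.6 px (359, 188, 31, 34)
[ 0.545 -0.259]
[ 0.534 -0.315]
[ 0.535 -0.335]
[ 0.589 -0.355]
```

>>> step_arm(motion=[0,0,0,0,0,0,-10,0,0,0,0,0,0,-10,0,0,0,0,0,0,-10,0,0,0,0,0,0,-10,0,0,0,0,0,0,-10,0,0,0,0,0,0,-10,0,0,0,0,0,0,0])

```text
time: 16.08
tcp_pos: [0.4418, -0.3398, 0.0806]
orientation: [-2.379, -2.051, -0.0]
force: [-0.7, -0.4, -0.2]
gripper_width: 0.0428
gripper_force: 0.0
```

```bash
python3 - <<'E'
from h import *
to(.568,-.373,.012,82.4)
E
```

```text
t 16.07 tcp [ 0.4418 -0.3398  0.0806] yaw 81.54 zax [-1.e-04  4.e-04 -1.e+00] w 0.0428 F [-0.7 -0.4 -0.2]
now shift tool [-0.0143  0.1297  0.0686] turn z -0.9
after turn shift -0.0162 0.1294 0.0686
```

>>> step_arm(motion=[0,-0.006,0.043,0,0,0,0,0,-0.005,0.043,0,0,0,0,0,-0.005,0.043,0,0,0,-0.5,0,0,0,0.03,0,0,0,0,0,0,0.038,0,0,0,0,0,0,0,0,0,0])

```text
time: 16.82
tcp_pos: [0.5649, -0.3725, 0.0096]
orientation: [-2.365, -2.058, 0.004]
force: [0.2, 0.8, -0.9]
gripper_width: 0.0428
gripper_force: 0.0
```

>>> step_arm(motion=[0,0.006,0,0,0,0,0,0,0.01,0,0,0,0,0,0,0.018,0,0,0,0,0,0,0.02,0,0,0,0,0,0,0.02,0,0,0,0,0,0,0.02,0,0,0,0,0,0,0.02,0,0,0,0,0,0,0,0,0,0,0,0])

```text
time: 17.82
tcp_pos: [0.5833, -0.2576, 0.0126]
orientation: [-2.36, -2.071, -0.002]
force: [0.2, -0.8, -0.5]
gripper_width: 0.0425
gripper_force: 0.0
```

```bash
python3 - <<'E'
from h import *
state(); 
for n in('top','side','wrist'): grab(n,n+'5'); case(n+'5',(.59,-.2),.15)
E
```

```text
t 17.82 tcp [ 0.5833 -0.2576  0.0126] yaw 82.52 zax [-3.0e-04  2.1e-03 -1.0e+00] w 0.0425 F [ 0.2 -0.8 -0.5]
top5 c 592 -200 size 77 67 ang 88.1 px (312, 184, 36, 31)
side5 c 592 -192 size 63 63 ang 83.2 px (250, 170, 32, 24)
wrist5 c 618 -195 size 62 12 ang 82.7 px (342, 27, 37, 176)
wrist5 c 569 -189 size 62 12 ang 82.6 px (203, 28, 39, 176)
wrist5 c 601 -193 size 62 11 ang 82.6 px (298, 27, 34, 177)
wrist5 c 585 -191 size 62 11 ang 82.3 px (251, 27, 34, 177)
```

>>> step_arm(motion=[0,0.02,0,0,0,0,1.1,0,0.02,0,0,0,0,1.1,0,0.02,0,0,0,0,1.1,0,0.02,0,0,0,0,1.1,0,0.02,0,0,0,0,1.1,0,0.02,0,0,0,0,0,0,0.02,0,0,0,0,0,0,0.02,0,0,0,0,0])

```text
time: 18.98
tcp_pos: [0.6138, -0.1035, 0.0127]
orientation: [-2.462, -1.951, 0.0]
force: [-0.4, -0.6, -0.4]
gripper_width: 0.0425
gripper_force: 0.4
```

>>> step_arm(motion=[0,0.02,0,0,0,0,0,0,0.02,0,0,0,0,0,0,0,0,0,0,0,0])

```text
time: 19.35
tcp_pos: [0.6234, -0.0622, 0.013]
orientation: [-2.458, -1.955, -0.002]
force: [0.1, 0.4, -0.1]
gripper_width: 0.0427
gripper_force: 0.0
```

```bash
python3 - <<'E'
from h import *
state(); 
for n in('top','side','wrist'): grab(n,n+'6'); case(n+'6',(.635,.0),.13)
E
```

```text
t 19.35 tcp [ 0.6234 -0.0622  0.013 ] yaw 77.01 zax [ 7.0e-04  1.5e-03 -1.0e+00] w 0.0427 F [ 0.1  0.4 -0.1]
top6 c 621 30 size 9 12 ang 89.6 px (224, 186, 5, 6)
side6 c 687 -25 size 93 232 ang 62.9 px (156, 182, 71, 80)
wrist6 c 735 -56 size 74 12 ang 89.7 px (534, 118, 26, 173)
wrist6 c 664 -4 size 62 11 ang 77.0 px (342, 28, 37, 174)
wrist6 c 616 8 size 61 11 ang 76.9 px (205, 28, 36, 174)
wrist6 c 632 4 size 62 11 ang 76.7 px (252, 27, 32, 175)
wrist6 c 648 0 size 62 11 ang 76.9 px (299, 27, 33, 175)
wrist6 c 720 -53 size 74 14 ang 81.9 px (490, 119, 47, 177)
```

>>> step_arm(motion=[0,0.013,0,0,0,0,0,0,0.015,0,0,0,0,-1.9,0,0.015,0,0,0,0,-2.1,0,0.015,0,0,0,0,-2.2,0,0.015,0,0,0,0,-2.2,0,0.015,0,0,0,0,-2.2,0,0.015,0,0,0,0,-2.2,0,0.015,0,0,0,0,-2.1])

```text
time: 20.5
tcp_pos: [0.6383, 0.0522, 0.0128]
orientation: [2.185, 2.257, -0.0]
force: [0.7, -0.9, -0.6]
gripper_width: 0.0427
gripper_force: 0.5
```

>>> step_arm(motion=[0,0.006,0,0,0,0,0,0,0,0,0,0,0,0])

```text
time: 20.75
tcp_pos: [0.6381, 0.058, 0.0128]
orientation: [-2.187, -2.255, -0.0]
force: [0.3, -0.0, 0.2]
gripper_width: 0.0425
gripper_force: 0.0
```

```bash
python3 - <<'E'
from h import *
state(); 
for n in('top','wrist'): grab(n,n+'7'); case(n+'7',(.637,.13),.06)
E
```

```text
t 20.75 tcp [0.6381 0.058  0.0128] yaw 91.73 zax [-0.e+00  3.e-04 -1.e+00] w 0.0425 F [ 0.3 -0.   0.2]
wrist7 c 613 123 size 11 61 ang 1.9 px (204, 39, 37, 172)
wrist7 c 662 124 size 11 61 ang 1.9 px (341, 39, 37, 172)
wrist7 c 629 123 size 11 61 ang 2.0 px (252, 38, 32, 173)
wrist7 c 646 124 size 11 62 ang 1.9 px (298, 38, 33, 173)
```

View pics/wrist7.png

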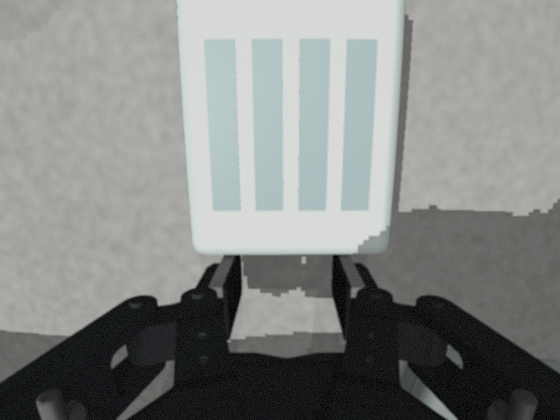

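The case is aligned with the nest direction, squarely against both fingers; the stripes' centre is near (291,125). Now I push it straight in.

>>> step_arm(motion=[0,0.012,0,0,0,0,-0.2,0,0.014,0,0,0,0,0,0,0.014,0,0,0,0,0,0,0.014,0,0,0,0,0,0,0.012,0,0,0,0,0,0,0.012,0,0,0,0,0,0,0.01,0,0,0,0,0,0,0,0,0,0,0,0])

```text
time: 21.85
tcp_pos: [0.6352, 0.1467, 0.0129]
orientation: [-2.182, -2.259, -0.001]
force: [-0.5, 0.0, -0.2]
gripper_width: 0.0423
gripper_force: 0.0
```

```bash
python3 - <<'E'
from h import *
state(); 
for n in('wrist',): grab(n,n+'8'); case(n+'8',(.637,.21),.06)
a=cv2.imread('pics/wrist8.png').astype(int); o=(a[:,:,2]>a[:,:,0]+60)&(a[:,:,1]<a[:,:,2]*.75)
for r in range(20,240,30):
    x=np.flatnonzero(o[r]); 
    if len(x):
        s=np.split(x,np.flatnonzero(np.diff(x)>3)+1); print(r,[(int(q[0]),int(q[-1])) for q in s])
E
```

```text
t 21.85 tcp [0.6352 0.1467 0.0129] yaw 91.98 zax [ 2.e-04  9.e-04 -1.e+00] w 0.0423 F [-0.5  0.  -0.2]
wrist8 c 659 213 size 11 61 ang 2.1 px (341, 42, 36, 171)
wrist8 c 609 211 size 11 61 ang 2.0 px (204, 42, 36, 171)
wrist8 c 626 212 size 11 61 ang 1.9 px (252, 41, 31, 172)
wrist8 c 643 212 size 11 61 ang 2.0 px (298, 41, 32, 172)
20 [(155, 175), (407, 429)]
50 [(157, 177), (405, 427)]
80 [(159, 178), (403, 425)]
110 [(160, 179), (401, 423)]
140 [(147, 178), (404, 435)]
```

>>> step_arm(motion=[0,0.012,0,0,0,0,0,0,0.012,0,0,0,0,0,0,0.01,0,0,0,0,0,0,0.008,0,0,0,0,0,0,0.004,0,0,0,0,0,0,0.002,0,0,0,0,0,0,0,0,0,0,0,0])

```text
time: 22.78
tcp_pos: [0.6338, 0.1932, 0.0129]
orientation: [2.185, 2.258, 0.0]
force: [0.0, -0.5, 0.1]
gripper_width: 0.0431
gripper_force: 0.0
```

>>> step_arm(motion=[0,0.002,0,0,0,0,0,0,0.0015,0,0,0,0,0,0,0,0,0,0,0,0])

```text
time: 23.15
tcp_pos: [0.6337, 0.1968, 0.0128]
orientation: [2.184, 2.258, 0.0]
force: [-0.0, -0.4, 0.3]
gripper_width: 0.0428
gripper_force: 0.3
```

>>> step_arm(motion=[0,0.0015,0,0,0,0,0,0,0.001,0,0,0,0,0,0,0,0,0,0,0,0])

```text
time: 23.52
tcp_pos: [0.6336, 0.1975, 0.0128]
orientation: [2.185, 2.256, -0.003]
force: [-0.8, -4.5, 2.3]
gripper_width: 0.0427
gripper_force: 2.5
```

>>> step_arm(motion=[0,0.0015,0,0,0,0,0,0,0.001,0,0,0,0,0,0,0,0,0,0,0,0])

```text
time: 23.9
tcp_pos: [0.6335, 0.1975, 0.0128]
orientation: [2.185, 2.254, -0.007]
force: [-1.2, -9.0, 5.4]
gripper_width: 0.0427
gripper_force: 4.7
```

The case has met the back wall. I back off, rise and check.

>>> step_arm(motion=[0,-0.02,0,0,0,0,0,0,-0.04,0,0,0,0,0,0,-0.04,0,-0.04,0,0,0,0,-0.03,0,-0.05,0,0,0,0,0,0,-0.05,0,0,0,0,0,0,-0.03,0,0,0,0,0,0,0,0,0,0,0,0,0,0,0,0,0])

```text
time: 24.9
tcp_pos: [0.6371, 0.0716, 0.1819]
orientation: [-2.184, -2.257, 0.001]
force: [0.5, -0.3, 0.4]
gripper_width: 0.0424
gripper_force: 0.0
```

```bash
python3 - <<'E'
from h import *
state()
for n in('wrist','top','side'): grab(n,n+'9'); case(n+'9',(.634,.262),.06)
b=cv2.imread('pics/top9.png').astype(int)
g=((b[:,:,1]>b[:,:,2]*1.4)&(b[:,:,1]>b[:,:,0]*1.25)&(b[:,:,1]<135)).astype(np.uint8)
n,_,st,ce=cv2.connectedComponentsWithStats(g)
for i in range(1,n):
    if st[i,4]>80: print('green',st[i],world('top9',*ce[i],.056)[:2].round(4))
case('top0',(.747,-.06)); case('top9',(.747,-.06))
a=cv2.imread('pics/top0.png').astype(int)
for nm,(x0,y0,x1,y1) in {'tripod':(245,262,295,308),'brush':(120,295,190,325),'cap':(340,125,380,162)}.items():
    print(nm,'mean diff',abs(a-b)[y0:y1,x0:x1].mean().round(1))
E
```

```text
t 24.9 tcp [0.6371 0.0716 0.1819] yaw 91.91 zax [-1.1e-03  2.0e-04 -1.0e+00] w 0.0424 F [ 0.5 -0.3  0.4]
wrist9 c 633 235 size 60 11 ang 1.9 px (252, 0, 74, 15)
side9 c 627 263 size 93 77 ang 89.6 px (106, 310, 49, 53)
top0 c 743 -59 size 115 92 ang 78.9 px (238, 115, 55, 41)
top9 c 742 -65 size 108 93 ang 81.3 px (244, 114, 49, 44)
tripod mean diff 19.9
brush mean diff 34.5
cap mean diff 14.0
```

```bash
python3 -c "
from bench import job_done
print(job_done())"
```

```text
the job is handed in; nothing more can be done
None
```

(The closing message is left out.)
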